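# Turn the board carousel to the test pointer and start the test

### The job

Gently push one arm of the four-armed carousel round, either way, until the green circuit board lies squarely opposite the orange pointer on the rim, and let it come to rest there. Then press the blue button on the grey test box fully in and let it come out again; do not press it before the green board is in place. Pinch and lift nothing: all the boards stay lying in their trays and the other things on the bench stay where they are.

Things in the scene. Friction and masses are not known exactly. Their poses are not given: they have to be found in the camera images.
- carousel: Aluminium four-armed rotor, arms 90 degrees apart, free to turn many turns either way about its upright axis. Origin on the axis at table height, z up, x axis along the arm with the green board. Hub 60 mm across, 50 mm high. Below it a fixed grey disc, 344 mm across, 12 mm high. No spring or notches: it stays where left if pushed slowly. Over 25 N of finger force (a pinch or a blow) is too much.
- arm (a point): Point on the middle of the green board's arm, 65 mm from the axis, 40 mm above the table. Every arm is a bar 14 mm wide, underside 30 mm and top 50 mm above the table, bare from 30 to 87 mm from the axis. Beyond that a black tray 55 mm square sits on top, centred 115 mm from the axis, floor 52 mm and rim 58 mm above the table. Friction: about 2 N sideways here turns it.
- green_board: The green circuit board, 48 x 48 mm, 4 mm thick (parts on it to 8 mm), lying loose in the tray of one arm with 1.5 mm play; origin at the centre of its underside, 115 mm from the carousel's axis.
- white_board1: White circuit board, same size, loose in the tray at 90 degrees (anticlockwise from above) from the green one; origin as for the green board.
- white_board2: White circuit board, loose in the tray opposite the green one.
- white_board3: White circuit board, loose in the tray at -90 degrees from the green one.
- station (a point): Test place, where the green board's centre must come: 115 mm from the carousel's axis, 52 mm above the table, on the line from the axis to the orange pointer, an orange block with an inward tip fixed on the disc's rim, 146 to 172 mm from the axis, 30 mm wide, up to 56 mm above the table. Its x axis points outwards from axis to pointer.
- test_button_top (a point): Centre of the top of the blue push button, 32 mm across, in a black housing on a grey test box (100 x 80 mm, 45 mm high) that stands on the left or right of the carousel.
- test_button (a joint): Travel of the blue button, 0 = out, 0.006 m = fully in; a spring pushes it back; fully in takes 5 N.
- meter: Bystander, to be left alone: blue hand-held test meter lying flat, 120 x 70 x 32 mm; origin at the centre of its underside.
- spool_a: Bystander, to be left alone: white solder spool with silver wire, 48 mm across, 34 mm tall; origin at the centre of its underside.
- spool_b: Bystander, to be left alone: white spool with copper wire, 48 mm across, 34 mm tall; origin at the centre of its underside.
- tape: Bystander, to be left alone: roll of cream tape lying flat, 84 mm across, 24 mm tall; origin at the centre of its underside.
- cell_pack: Bystander, to be left alone: yellow two-cell battery pack, 66 x 38 x 19 mm; origin at the centre of its underside.
- pliers: Bystander, to be left alone: pliers with orange handles lying flat, about 150 mm long, 12 mm thick; origin at the centre of its underside.
- tool_cup: Bystander, to be left alone: orange cup with screwdrivers in it, 72 mm across, 90 mm tall (tools to about 150 mm); origin at the centre of its underside.

How it is judged:
By the outcome, as a careful person would: the job done as asked, in the order asked, and still so for the second after the job is handed in, with the robot touching nothing.
It also fails if it takes over 58 s, if anything falls off the work surface, if the arm or the gripper's body presses on something with over 40 N, if the wrist force passes 120 N, or if a joint passes its speed limit or range.

### The arm

A 6-joint arm with a two-finger parallel gripper is mounted at the origin on the work surface. World frame = base frame: x ahead of the robot, y to its left, z up, the work surface at z = 0. Lengths are in m, angles in degrees, forces in N, time in s.
With the tool pointing down it reaches from about 0.275 to 0.85 m from the base axis. Payload 5.2 kg.
Tool frame: the origin (TCP) lies at the very end of the fingers, on their centre line; the grasp point (between the pads) lies 19 mm behind it; z points along the fingers, y is the direction in which the jaws open and shut (so a half turn about z gives the same grasp; the last joint's range is limited). The gripper opens to 85 mm and grips with 20 to 120 N. Pads are 22 mm wide; open, the fingers measure 114 mm over their backs; the gripper's body (76 mm by 85 mm) begins 54 mm behind the grasp point. The pads swing forward as they close: fully open they stand 13 mm farther back than shut.
Start: joints at [-78.426, 14.817, 87.949, -0, 77.235, -11.62], TCP at [0.217, -0.506, 0.231] pointing down, gripper open.
Joint ranges: [-179.93, 179.93], [-52.35, 119.4], [10.71, 147.94], [-69.91, 249.91], [12.55, 155.21], [-178.61, 178.61]. Speed limits (degrees/s): [147.25, 147.25, 180, 180, 180, 180].

### API

Orientations are given as a 3x3 rotation matrix whose columns are the frame's x, y, z axes.
In Python, from cell import env gives the robot as it stands. Calls block until the motion is done:
- env.goto(position, orientation): joint-space move of the TCP to a pose.
- env.move_l(position, velocity=0.15, attitude=None): straight line of the TCP; attitude=None keeps the orientation; velocity is the mean speed in m/s.
- env.move_joints(angles): joint-space move.
- env.gripper_to(opening, squeeze=None): finger opening in m; squeeze is the grip in N (None keeps the last); returns when the fingers have stopped.
- env.hold(seconds).
- env.ik(position, orientation): joint angles nearest the present ones, or None.
- env.snapshot(name): name is "scene" or "top" or "wrist"; returns (picture, depth): 384x512x3 uint8, red, green, blue; 384x512 float32, m along the optical axis (not along the pixel's ray), 0 where there is no reading.
- env.camera_info(name): a dict with "fovy" (degrees; the focal length in pixels is half the picture's height over the tangent of half this angle, whatever the lens; pixels are square), "cx", "cy" (the principal point, pixels), "origin" and "attitude" of the camera in the world. Camera axes: x right, y down, z forward; pixel columns grow to the right and rows downward; lengths in m; the calibration is good to about 2 mm. The wrist camera is an equidistant fisheye: a pixel r from the principal point sees the ray r / f radians off the axis. A picture is of the moment at which its call begins: read the wrist's pose just before it. camera_info takes no time and is no camera call; for the wrist camera it gives the pose at the moment of the call.
A pose or a line that the arm cannot do raises env.Unreachable and nothing moves.
- env.job_done(): hands the job in, once; it reports no verdict.
Trained networks look in the newest picture that a camera, given by its name, has taken for a name from the list of things; names that differ only in an ending like _2 or _b are one class to them, and where a whole thing is asked for, a point or a joint stands for the part that bears it (a point fixed in the world has none). Each returns a list of dicts, best first, with "p" (0 to 1); they miss things now and then, are a little off and sometimes report something else, mostly with a low value. They report only what shows in the picture. A call takes as long as a camera call.
- env.look_for(name, camera): "xy" ([column, row] in pixels, amid what is visible of it).
Readings, each from a call of its own:
- env.current_time(): time.
- env.current_qpos(): joint angles.
- env.current_joint_vel(): joint speeds.
- env.current_tau(): joint torques, N m.
- env.current_tcp_pos(): TCP position.
- env.current_tcp_rot(): TCP orientation.
- env.current_ft_force(): force on the tool from outside, world axes, zero at the start.
- env.current_moment(): the same for the moment, N m.
- env.current_finger_gap(): finger opening in m.
Only numpy, scipy, OpenCV 4.12 (cv2) and the standard library are available. Lean on these libraries where they do the work, as an engineer would, in place of code of your own. Each camera call takes 0.05 s, during which the arm holds its last target.

## Working session

There is one attempt and no reset: what is moved stays moved. The work goes in short steps, each a Python script; the robot and the scene stay as the last script left them, time stands still between calls to the robot, and variables do not carry over. Pictures are saved under pics/ and viewed, and the job is handed in when it is done.

```bash
mkdir -p pics; ls; python3 - <<'E'
from cell import env
import cv2,numpy as np
for n in("scene","top"):
    p,d=env.snapshot(n); cv2.imwrite(f"pics/{n}0.png",cv2.resize(p[:,:,::-1],None,fx=1.5,fy=1.5)); np.save(f"pics/{n}0.npy",d)
    cv2.imwrite(f"pics/{n}0raw.png",p[:,:,::-1])
    print(n,env.camera_info(n))
    for t in("green_board","station","test_button_top","carousel"):
        print(t,env.look_for(t,n)[:3])
print(env.current_time())
E
```

```text
pics
scene {'fovy': 56.60308071813013, 'cx': 254.30850779550497, 'cy': 195.75429280435108, 'origin': array([1.09274907, 0.61277155, 1.08699949]), 'attitude': array([[-0.78063072,  0.4846746 , -0.39459627],
       [ 0.62486279,  0.61810934, -0.47695633],
       [ 0.01273502, -0.61889528, -0.78537026]])}
green_board [{'xy': [240.4, 204.1], 'p': 0.56}]
station [{'xy': [304.4, 213.1], 'p': 0.39}]
test_button_top [{'xy': [237.7, 154.1], 'p': 0.49}]
carousel [{'xy': [266.7, 198.5], 'p': 0.64}]
top {'fovy': 48.18501168443758, 'cx': 257.5460125691589, 'cy': 193.2635973580102, 'origin': array([ 0.32117795, -0.00394449,  1.64018762]), 'attitude': array([[ 0.01505306, -0.98718687,  0.15885682],
       [-0.99987435, -0.01565112, -0.0025143 ],
       [ 0.00496837, -0.15879901, -0.98729843]])}
green_board [{'xy': [260.3, 177.0], 'p': 0.56}, {'xy': [205.1, 162.2], 'p': 0.53}]
station [{'xy': [210.4, 218.8], 'p': 0.37}, {'xy': [315.9, 212.3], 'p': 0.21}]
test_button_top []
carousel [{'xy': [249.1, 202.6], 'p': 0.68}]
0.5
```

View pics/scene0.png

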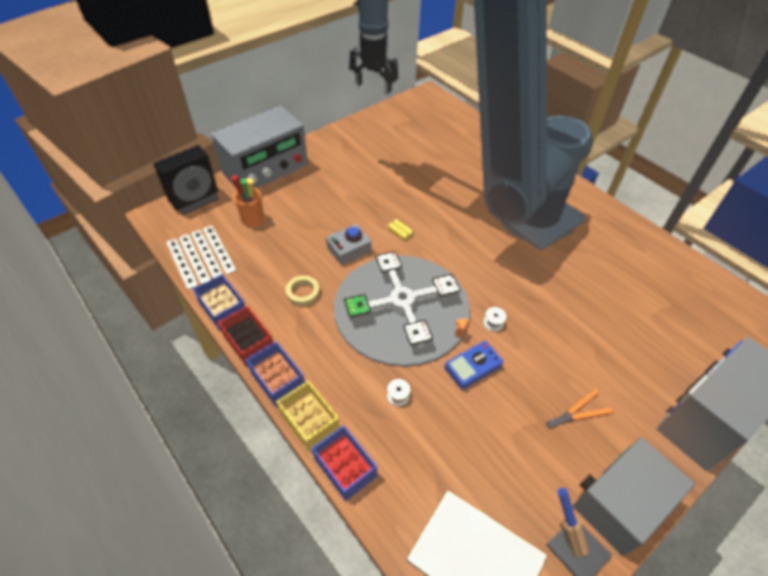

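View pics/top0.png

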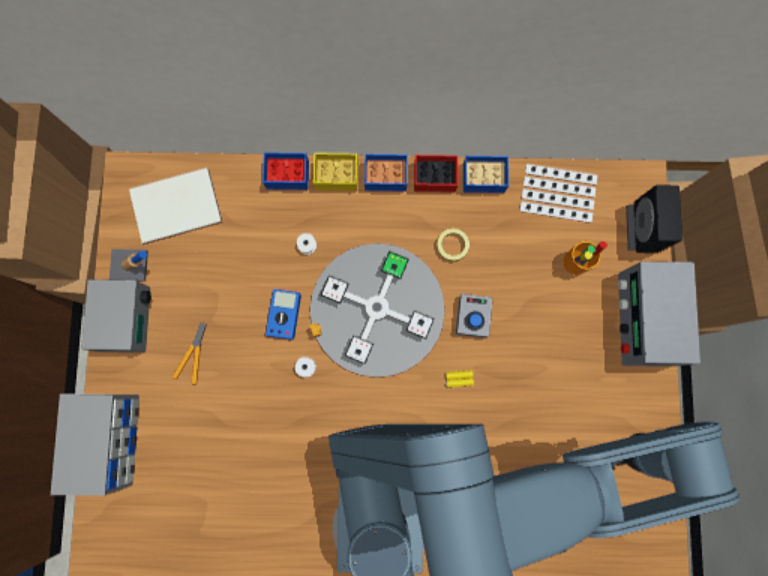

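The top picture shows the hub at (377,307), the green board at (395,265), the pointer at (315,330) and the button at (475,320), all in the 1.5x picture. Next I turn these into positions, using colour segmentation and the known heights, in both cameras.

```bash
cat > h.py <<'E'
import numpy as np,cv2
from cell import env
H,W=384,512
def ray(ci,uv):
    f=H/2/np.tan(np.radians(ci['fovy'])/2)
    return ci['attitude']@np.array([(uv[0]-ci['cx'])/f,(uv[1]-ci['cy'])/f,1.])
def onz(ci,uv,z):
    d=ray(ci,uv); return ci['origin']+d*(z-ci['origin'][2])/d[2]
def proj(ci,P):
    f=H/2/np.tan(np.radians(ci['fovy'])/2)
    c=ci['attitude'].T@(np.array(P)-ci['origin']); return np.array([ci['cx']+f*c[0]/c[2],ci['cy']+f*c[1]/c[2]])
def cloud(ci,d):
    f=H/2/np.tan(np.radians(ci['fovy'])/2)
    v,u=np.mgrid[0:H,0:W]
    c=np.stack([(u-ci['cx'])/f*d,(v-ci['cy'])/f*d,d],-1)
    return c@ci['attitude'].T+ci['origin']
def hsv(p): return cv2.cvtColor(p,cv2.COLOR_RGB2HSV)
def mask(p,lo,hi): return cv2.inRange(hsv(p),np.array(lo),np.array(hi))>0
E
python3 - <<'E'
from h import *
hub={}
for n in("scene","top"):
    p=cv2.imread(f"pics/{n}0raw.png")[:,:,::-1].copy(); d=np.load(f"pics/{n}0.npy"); ci=env.camera_info(n); P=cloud(ci,d)
    # approx carousel region
    c=np.array([0.42,0.0]) if n not in hub else hub[n]
    uv0=np.array([377,307])/1.5 if n=="top" else np.array([402,296])/1.5
    c=onz(ci,uv0,.05)[:2]; print(n,"hub click",c)
    r=np.hypot(P[...,0]-c[0],P[...,1]-c[1])
    def rep(nm,m,z):
        v,u=np.nonzero(m); 
        if len(u)==0: print(nm,"none");return
        print(nm,len(u),"px",u.mean().round(1),v.mean().round(1),"onz",onz(ci,(u.mean(),v.mean()),z).round(4),"cloud med",np.median(P[m],0).round(4))
    rep("green",mask(p,(45,100,50),(80,255,255))&(r<.2),.056)
    rep("orange",mask(p,(8,120,120),(22,255,255))&(r<.2)&(r>.13)&(P[...,2]>.03),.045)
    rep("blue",mask(p,(100,120,50),(125,255,255))&(r<.35)&(P[...,1]<c[1]-.1),.06)
    m=(P[...,2]>.040)&(P[...,2]<.075)&(r<.17)&(P[...,2]>0)&(mask(p,(0,0,150),(180,70,255)))
    rep("rotor",m,.05)
    # disc
    hs=hsv(p); m=(np.abs(P[...,2]-.012)<.006)&(hs[...,1]<60)&(r<.21)
    v,u=np.nonzero(m); pts=P[m][:,:2].astype(np.float32); (cc,rr)=cv2.minEnclosingCircle(pts); print("disc enc",cc,rr, (pts.min(0)+pts.max(0))/2,pts.max(0)-pts.min(0))
    x0,y0=(uv0-60).astype(int)
    cv2.imwrite(f"pics/{n}0crop.png",cv2.resize(p[y0:y0+120,x0:x0+140,::-1],None,fx=5,fy=5,interpolation=cv2.INTER_CUBIC)); print("crop",x0,y0)
E
```

```text
scene hub click [0.53657531 0.01999603]
green 132 px 237.4 203.4 onz [ 0.6451 -0.0235  0.056 ] cloud med [ 0.6449 -0.0255  0.0549]
orange 58 px 307.4 216.1 onz [0.4779 0.1692 0.045 ] cloud med [0.4831 0.1735 0.0519]
blue 31 px 235.0 154.1 onz [ 0.5045 -0.226   0.06  ] cloud med [ 0.5066 -0.222   0.0647]
rotor 866 px 273.9 197.2 onz [0.5191 0.0329 0.05  ] cloud med [0.5216 0.0388 0.0526]
disc enc (0.5373393893241882, 0.018274912610650063) 0.20815648138523102 [0.5367931  0.01670168] [0.33903548 0.41288963]
crop 208 137
top hub click [0.53353985 0.01455787]
green 159 px 262.9 176.0 onz [ 0.6421 -0.027   0.056 ] cloud med [ 0.6426 -0.0274  0.0559]
orange 43 px 209.9 219.2 onz [0.4771 0.168  0.045 ] cloud med [0.4765 0.1665 0.055 ]
blue 64 px 316.7 214.1 onz [ 0.5007 -0.228   0.06  ] cloud med [ 0.504  -0.2277  0.0667]
rotor 849 px 248.9 209.6 onz [0.5149 0.0234 0.05  ] cloud med [0.517  0.0335 0.0532]
disc enc (0.5254967212677002, 0.01319439709186554) 0.2042512148618698 [0.5345843  0.01110006] [0.33674508 0.40298843]
crop 191 144
```

```bash
ls pics
```

```text
scene0.npy
scene0.png
scene0crop.png
scene0raw.png
top0.npy
top0.png
top0crop.png
top0raw.png
```

Both cameras agree to within a few mm. The axis is at about (0.535, 0.015), the green board at about -21° and the pointer at about 110°. I'll refine this with the wrist camera from above.

```bash
python3 - <<'E'
from h import *
ci=env.camera_info("wrist"); R=env.current_tcp_rot(); t=env.current_tcp_pos()
print(R.round(3)); print("cam in tcp",(R.T@(ci['origin']-t)).round(4)); print((R.T@ci['attitude']).round(3),ci['fovy'],ci['cx'],ci['cy'])
D=lambda a:np.array([[np.cos(a),np.sin(a),0],[np.sin(a),-np.cos(a),0],[0,0,-1.]])
for yaw in(0,90,180,-90):
    R2=D(np.radians(yaw)); c=(R2@(R.T@(ci['origin']-t)))
    tgt=np.array([.535,.015,.30])-np.array([c[0],c[1],0]); q=env.ik(tgt,R2); print(yaw,tgt.round(3),None if q is None else np.round(q,1))
c0=np.array([.535,.015])
th=131
for arm in(-21,69,159,-111):
  for s in(0,180):
    out=[]
    for k in range(0,th+1,10):
        a=np.radians(arm+k); pos=[*(c0+.065*np.array([np.cos(a),np.sin(a)])),.036]
        q=env.ik(pos,D(a+np.radians(s))); out.append(None if q is None else round(float(q[5])))
    print(arm,s,out)
E
```

```text
[[ 0.919  0.394 -0.   ]
 [ 0.394 -0.919  0.   ]
 [ 0.    -0.    -1.   ]]
cam in tcp [ 0.0815  0.0006 -0.1428]
[[ 0.    -0.947 -0.321]
 [ 1.     0.     0.   ]
 [-0.    -0.321  0.947]] 65.70646984690485 255.97388297429964 187.9163839423313
0 [0.453 0.016 0.3  ] [-12.2   2.4  93.2  -0.   84.4  77.8]
90 [ 0.534 -0.067  0.3  ] [-19.   11.5  82.7  -0.   85.8 -19. ]
180 [0.617 0.014 0.3  ] [ -9.   19.9  71.4  -0.   88.7 -99. ]
-90 [0.536 0.097 0.3  ] [ -1.5  12.1  81.9  -0.   86.  178.5]
-21 0 [99, 91, 82, 73, 64, 55, 46, 36, 27, 17, 8, -2, -12, -23]
-21 180 [-81, -89, -98, -107, -116, -125, -134, -144, -153, -163, -172, 178, 168, 157]
69 0 [17, 8, -2, -12, -23, -33, -44, -55, -67, -78, -89, -101, -112, -123]
69 180 [-163, -172, 178, 168, 157, 147, 136, 125, 113, 102, 91, 79, 68, 57]
159 0 [-78, -89, -101, -112, -123, -134, -145, -156, -166, -177, 173, 164, 154, 145]
159 180 [102, 91, 79, 68, 57, 46, 35, 24, 14, 3, -7, -16, -26, -35]
-111 0 [-177, 173, 164, 154, 145, 136, 126, 117, 108, 99, 91, 82, 73, 64]
-111 180 [3, -7, -16, -26, -35, -44, -54, -63, -72, -81, -89, -98, -107, -116]
```

```bash
cat >> h.py <<'E'
D=lambda a:np.array([[np.cos(a),np.sin(a),0],[np.sin(a),-np.cos(a),0],[0,0,-1.]])
def wray(ci,uv):
    f=H/2/np.tan(np.radians(ci['fovy'])/2)
    x,y=uv[0]-ci['cx'],uv[1]-ci['cy']; r=np.hypot(x,y); t=r/f; s=np.sin(t)/max(r,1e-9)
    return ci['attitude']@np.array([x*s,y*s,np.cos(t)])
def wonz(ci,uv,z):
    d=wray(ci,uv); return ci['origin']+d*(z-ci['origin'][2])/d[2]
def wproj(ci,P):
    f=H/2/np.tan(np.radians(ci['fovy'])/2)
    c=ci['attitude'].T@(np.array(P)-ci['origin']); t=np.arctan2(np.hypot(c[0],c[1]),c[2]); h=np.hypot(c[0],c[1])
    return np.array([ci['cx']+f*t*c[0]/h,ci['cy']+f*t*c[1]/h])
E
python3 - <<'E'
from h import *
import pickle
env.goto([.50,.015,.34],D(0)); 
env.hold(.2)
ci=env.camera_info("wrist"); p,d=env.snapshot("wrist")
cv2.imwrite("pics/w1raw.png",p[:,:,::-1]); cv2.imwrite("pics/w1.png",cv2.resize(p[:,:,::-1],None,fx=1.5,fy=1.5)); pickle.dump((ci,d),open("pics/w1.pkl","wb"))
print(env.current_time(),ci['origin'])
for t in("green_board","station","carousel"): print(t,env.look_for(t,"wrist")[:2])
E
```

```text
2.9083 [0.5819685  0.01331874 0.48257492]
green_board [{'xy': [286.7, 50.0], 'p': 0.66}, {'xy': [225.0, 195.7], 'p': 0.33}]
station [{'xy': [162.2, 160.5], 'p': 0.65}, {'xy': [258.0, 123.8], 'p': 0.46}]
carousel [{'xy': [257.5, 122.5], 'p': 0.76}]
```

View pics/w1.png

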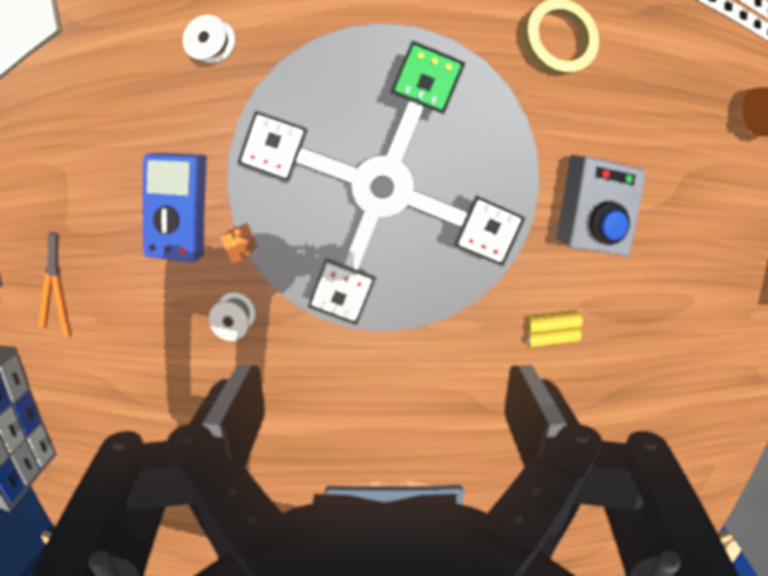

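The wrist picture shows the whole carousel: the hub at (382,187), the green board at (428,77), the pointer at (238,242) and the button at (613,223), in the 1.5x picture. Now I measure precisely.

```bash
cat >> h.py <<'E'
def cen(m):
    n,l,s,c=cv2.connectedComponentsWithStats(m.astype(np.uint8))
    return [(c[i],s[i,4]) for i in range(1,n)]
def wmeasure(ci,p,verb=True):
    hs=hsv(p); v,u=np.mgrid[0:H,0:W]
    # world XY of every pixel at z=.012
    g=cv2.inRange(hs,np.array((45,90,60)),np.array((85,255,255)))
    cs=max(cen(g),key=lambda t:t[1]); n,l,s,c=cv2.connectedComponentsWithStats(g)
    i=1+np.argmax(s[1:,4]); cnt=cv2.findContours((l==i).astype(np.uint8),0,2)[0]
    hull=cv2.minAreaRect(np.vstack(cnt)); bc=wonz(ci,hull[0],.056)
    return hull,bc
E
python3 - <<'E'
from h import *
import pickle
ci,d=pickle.load(open("pics/w1.pkl","rb")); p=cv2.imread("pics/w1raw.png")[:,:,::-1].copy(); hs=hsv(p)
hull,bc=wmeasure(ci,p); print("green",hull,bc.round(4))
G=np.array([[wonz(ci,(u,v),.0) for u in range(0,W)] for v in range(0,220)])
# disc edge: radial scan at z=.012 for sat transition
c=np.array([.535,.015])
S=hs[...,1].astype(np.float32)
for it in range(4):
    pts=[]
    for a in np.radians(np.arange(0,360,3)):
        rr=np.arange(.155,.19,.0005)
        q=np.array([wproj(ci,[c[0]+r*np.cos(a),c[1]+r*np.sin(a),.012]) for r in rr]).astype(np.float32)
        val=cv2.remap(S,q[:,0][None],q[:,1][None],cv2.INTER_LINEAR)[0]
        if val[:5].max()<60 and val[-5:].min()>90:
            pts.append(c+rr[np.argmax(val>75)]*np.array([np.cos(a),np.sin(a)]))
    pts=np.array(pts); A=np.c_[2*pts,np.ones(len(pts))]; x=np.linalg.lstsq(A,(pts**2).sum(1),rcond=None)[0]; c=x[:2]
print("disc",c,np.sqrt(x[2]+c@c),len(pts))
# hub dark circle, white boards
hp=wproj(ci,[*c,.05]); print("hub proj",hp*1.5)
m=(hs[...,2]<150); print([ (wonz(ci,k,.05)[:2].round(4),n) for k,n in cen(m) if np.hypot(*(k-hp))<12 and n>10])
for k,n in cen((hs[...,2]>215)&(hs[...,1]<40)):
    if n>300: print("white",k*1.5,n,wonz(ci,k,.056).round(4))
for k,n in cen(mask(p,(5,140,140),(18,255,255))):
    if n>20 and k[0]<190 and k[1]>130 and k[0]>140: print("orange",k*1.5,n,wonz(ci,k,.05).round(4),wonz(ci,k,.056).round(4))
for k,n in cen(mask(p,(103,120,100),(122,255,255))):
    if n>100 and k[0]>370 and k[1]<180: print("blue",k*1.5,n,wonz(ci,k,.065).round(4))
f=cv2.resize(p[110:200,130:190,::-1],None,fx=8,fy=8,interpolation=cv2.INTER_CUBIC); cv2.imwrite("pics/ptr.png",f)
f=cv2.resize(p[90:180,370:440,::-1],None,fx=6,fy=6,interpolation=cv2.INTER_CUBIC); cv2.imwrite("pics/btn.png",f)
x,y=409,149; cl=d[140:158,400:418]; print("depth blue",np.median(cl))
E
```

```text
green ((284.87872314453125, 50.99113464355469), (36.07692337036133, 34.84615707397461), 22.61986541748047) [ 0.6399 -0.0275  0.056 ]
disc [0.53360021 0.01499737] 0.17112259121898535 117
hub proj [382.03994888 185.77617896]
[(array([0.533 , 0.0153]), np.int32(152))]
white [22.53333333 27.20833333] 1260 [0.7601 0.4461 0.056 ]
white [207.09210526  36.78947368] 684 [0.6917 0.1867 0.056 ]
white [382.57318479 183.59124088] 2603 [0.5364 0.0145 0.056 ]
white [271.39160468 145.55419766] 941 [0.5758 0.1213 0.056 ]
white [167.27272727 176.96524064] 561 [0.5517 0.2362 0.056 ]
white [488.92232451 230.5287687 ] 869 [ 0.4911 -0.0912  0.056 ]
white [341.86061947 294.59513274] 678 [0.4237 0.0563 0.056 ]
orange [235.75787966 243.15902579] 349 [0.4778 0.1665 0.05  ] [0.4792 0.1644 0.056 ]
blue [614.56122449 224.61734694] 294 [ 0.5033 -0.2276  0.065 ]
depth blue 0.41940266
```

View pics/ptr.png

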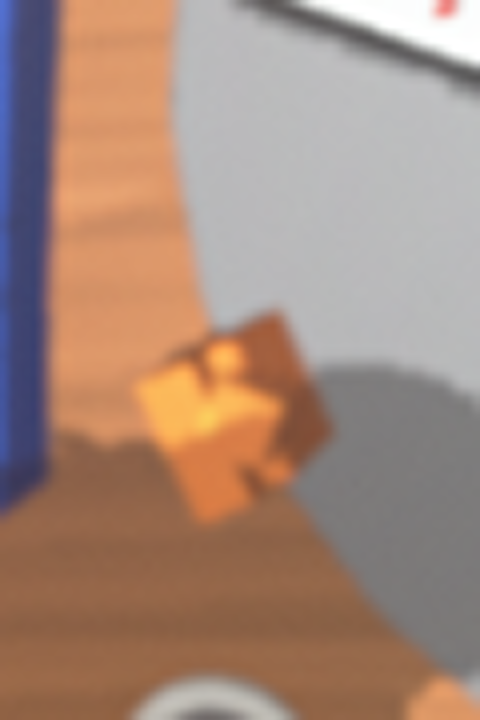

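View pics/btn.png

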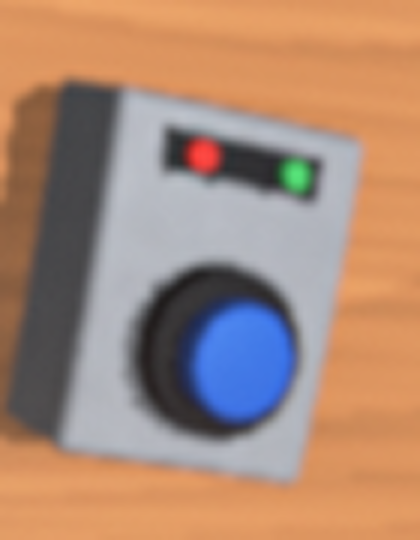

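```bash
python3 - <<'E'
from h import *
import pickle
env.goto([.40,.15,.22],D(0)); 
env.hold(.2)
ci=env.camera_info("wrist"); p,d=env.snapshot("wrist")
cv2.imwrite("pics/w2raw.png",p[:,:,::-1]); pickle.dump((ci,d),open("pics/w2.pkl","wb"))
print(env.current_time(),ci['origin'])
# rectified top-down at z=.056 in frame aligned to radial dir 110 deg
c=np.array([.5335,.0152]);
for z,nm in((.056,'a'),(.012,'b')):
    a=np.radians(110); e=np.array([np.cos(a),np.sin(a)]); t=np.array([-e[1],e[0]])
    px=.00025
    X=np.arange(.13,.18,px);Y=np.arange(-.03,.03,px)
    q=np.array([[wproj(ci,[*(c+x*e+y*t),z]) for x in X] for y in Y]).astype(np.float32)
    im=cv2.remap(p,q[...,0],q[...,1],cv2.INTER_CUBIC)
    im=cv2.resize(im,None,fx=2.5,fy=2.5); h=im.shape[0]//2; cv2.line(im,(0,h),(im.shape[1],h),(0,255,255),1)
    for s in(-.015,.015):
        yy=int(h+s/px*2.5); cv2.line(im,(0,yy),(40,yy),(0,255,0),1)
    for r in (.146,.172):
        xx=int((r-.13)/px*2.5); cv2.line(im,(xx,0),(xx,30),(0,255,0),1)
    cv2.imwrite(f"pics/rect{nm}.png",im[:,:,::-1])
cv2.imwrite("pics/w2.png",cv2.resize(p[:,:,::-1],None,fx=1.5,fy=1.5))
E
```

```text
4.15 [0.48315785 0.14820164 0.36384654]
```

View pics/recta.png

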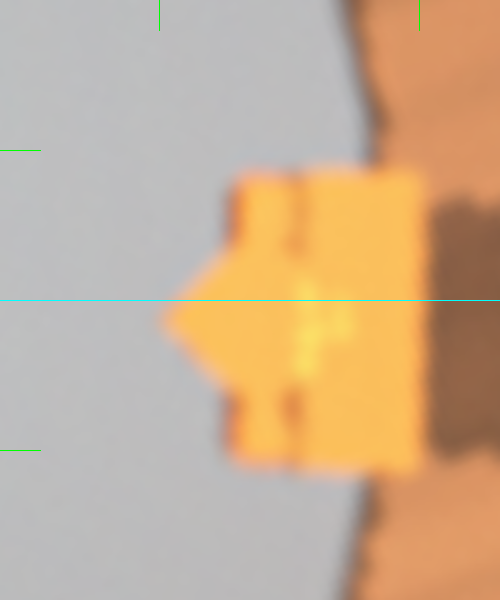

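View pics/w2.png

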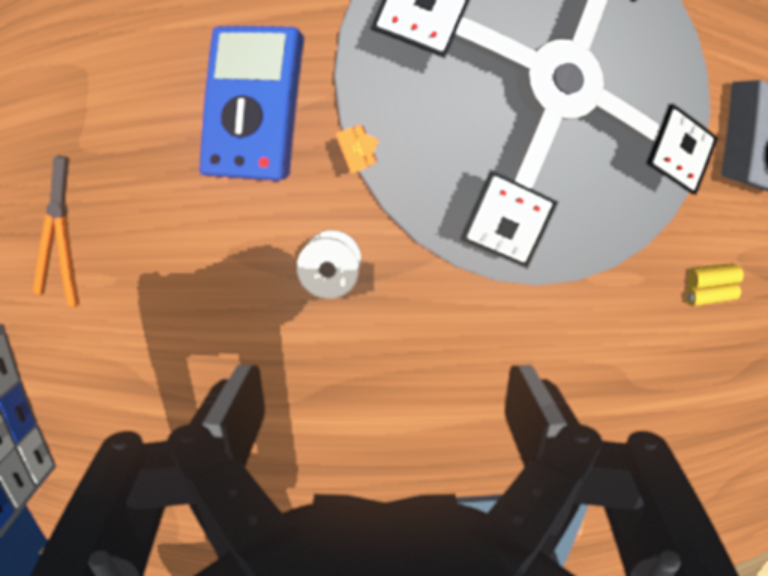

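```bash
cat >> h.py <<'E'
def measure2(ci,p,z=.05):
    hs=hsv(p); out={}
    hp=wproj(ci,[.5335,.0152,.05])
    k=[k for k,n in cen(hs[...,2]<150) if np.hypot(*(k-hp))<12 and n>40]
    out['hub']=wonz(ci,k[0],.05)[:2] if k else None
    pp=wproj(ci,[.4785,.166,.05])
    m=mask(p,(5,120,120),(25,255,255)); n,l,s,c=cv2.connectedComponentsWithStats(m.astype(np.uint8))
    out['orange']=[wonz(ci,k,.056)[:2] for k,n in cen(m) if n>60 and np.hypot(*(k-pp))<12]
    return out
E
python3 - <<'E'
from h import *
import pickle
ci,d=pickle.load(open("pics/w2.pkl","rb")); p=cv2.imread("pics/w2raw.png")[:,:,::-1].copy()
o=measure2(ci,p); print(o)
c=np.array([.5335,.0152]);px=.00025
a=np.radians(110); e=np.array([np.cos(a),np.sin(a)]); t=np.array([-e[1],e[0]])
tip=c+.1463*e+.0018*t; print("tip",tip)
for cc in (c,o['hub']):
    v=tip-cc; print(np.degrees(np.arctan2(v[1],v[0])),np.hypot(*v))
# rect edges angle: from the rectified image
im=cv2.imread("pics/recta.png"); m=cv2.inRange(cv2.cvtColor(im,cv2.COLOR_BGR2HSV),np.array((14,140,200)),np.array((30,255,255)))
m=cv2.morphologyEx(m,cv2.MORPH_CLOSE,np.ones((15,15))); cn=max(cv2.findContours(m,0,2)[0],key=cv2.contourArea)
for yname,f in(("top",0),("bot",-1)):
    xs=range(250,415,5); ys=[np.nonzero(m[:,x])[0][f] for x in xs]; pl=np.polyfit(xs,ys,1); print(yname,np.degrees(np.arctan(pl[0])),np.mean(ys))
E
```

```text
{'hub': array([0.53336257, 0.01484604]), 'orange': []}
tip [0.48177101 0.15206139]
110.70490225345583 0.1463110727183695
110.60574631109472 0.14659380037770273
top -7.516859982105114 177.03030303030303
bot 8.410867215506045 464.09090909090907
```

The pointer direction is 110.7° (hub and pointer measured in the same picture) and the green arm is at -21.8°. I'll straddle the green arm's bare bar with the fingers 28 mm apart, so there is no pinch, and push it round anticlockwise.

```bash
cat >> h.py <<'E'
C=np.array([.5335,.0151]); RAD=.063; ZP=.030
def pose(deg,z=ZP):
    a=np.radians(deg); return np.array([*(C+RAD*np.array([np.cos(a),np.sin(a)])),z]),D(a)
def arc(a0,a1,step=8,degps=25):
    n=max(1,int(np.ceil(abs(a1-a0)/step)))
    fm=0
    for a in np.linspace(a0,a1,n+1)[1:]:
        P,R=pose(a); env.move_l(P,velocity=np.radians(degps)*RAD,attitude=R)
        fm=max(fm,np.hypot(*env.current_ft_force()[:2]))
    return fm
E
python3 - <<'E'
from h import *
env.gripper_to(.028)
P,R=pose(-21.8,.14); env.goto(P,R)
env.move_l(pose(-21.8)[0],velocity=.06)
print(env.current_time(),env.current_tcp_pos(),env.current_finger_gap(),env.current_ft_force().round(2),np.round(env.current_qpos(),1))
p,d=env.snapshot("wrist"); cv2.imwrite("pics/w3.png",cv2.resize(p[:,:,::-1],None,fx=1.5,fy=1.5))
E
```

```text
7.7417 [ 0.59227834 -0.0083342   0.0303896 ] 0.0279068083543752 [-0.72 -0.42 -0.68] [-11.6  30.5  95.3   0.   54.2 100.2]
```

View pics/w3.png

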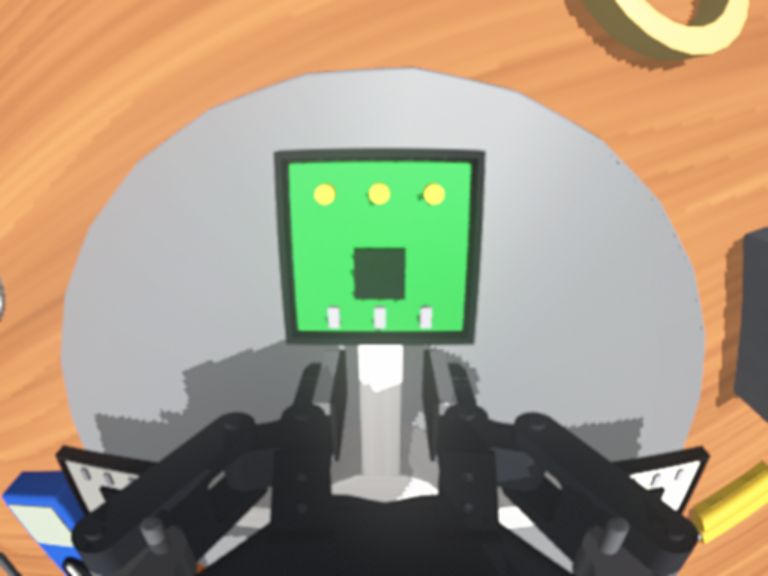

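The arm is centred between the fingers (bar at 381, fingers at 345 and 425) with no contact. I'll push it round now and stop a little short of the pointer.

```bash
python3 - <<'E'
from h import *
print(arc(-21.8,30)); print(env.current_ft_force().round(2))
print(arc(30,90)); print(env.current_ft_force().round(2),env.current_time())
print(arc(90,110,step=4,degps=12)); env.hold(.3)
print(env.current_time(),env.current_tcp_pos(),env.current_ft_force().round(2))
p,d=env.snapshot("wrist"); cv2.imwrite("pics/w4.png",cv2.resize(p[:,:,::-1],None,fx=1.5,fy=1.5))
E
```

```text
1.2201195749754246
[-0.2   0.7   0.22]
1.778841720572702
[-0.42 -0.84  0.24] 14.4833
1.8987857110442095
17.2 [0.51186543 0.07434013 0.02996768] [ 0.57  0.28 -0.06]
```

View pics/w4.png

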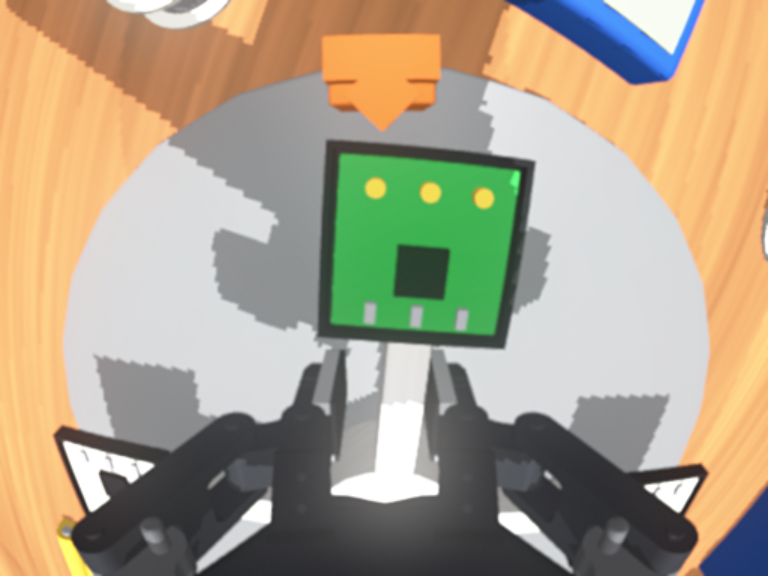

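The arm trails the tool by about 6°, as the finger play predicts (pointer tip at (381,130), board centre at (426,245)). I'll push slowly to a tool angle of 116.2°, then back the tool off to 110.7° so the view is symmetric for measuring.

```bash
cat >> h.py <<'E'
def look(name):
    env.hold(.3); ci=env.camera_info("wrist"); p,d=env.snapshot("wrist")
    cv2.imwrite(f"pics/{name}.png",cv2.resize(p[:,:,::-1],None,fx=1.5,fy=1.5)); cv2.imwrite(f"pics/{name}raw.png",p[:,:,::-1])
    import pickle; pickle.dump((ci,d),open(f"pics/{name}.pkl","wb"))
    return ci,p
E
python3 - <<'E'
from h import *
print(arc(110,116.2,step=2.1,degps=6)); env.hold(.2)
print(arc(116.2,110.7,step=6,degps=15))
ci,p=look("w5")
hull,bc=wmeasure(ci,p); print(hull,bc, np.degrees(np.arctan2(bc[1]-C[1],bc[0]-C[0])),np.hypot(*(bc[:2]-C)),env.current_time(),env.current_ft_force().round(2))
E
```

```text
1.3194606294111624
0.4973037004572377
((253.85128784179688, 161.87326049804688), (115.41390228271484, 122.20599365234375), 89.01223754882812) [0.49059168 0.12326487 0.056     ] 111.63791548350022 0.11636478965850436 19.7917 [0.75 0.41 0.85]
```

View pics/w5.png

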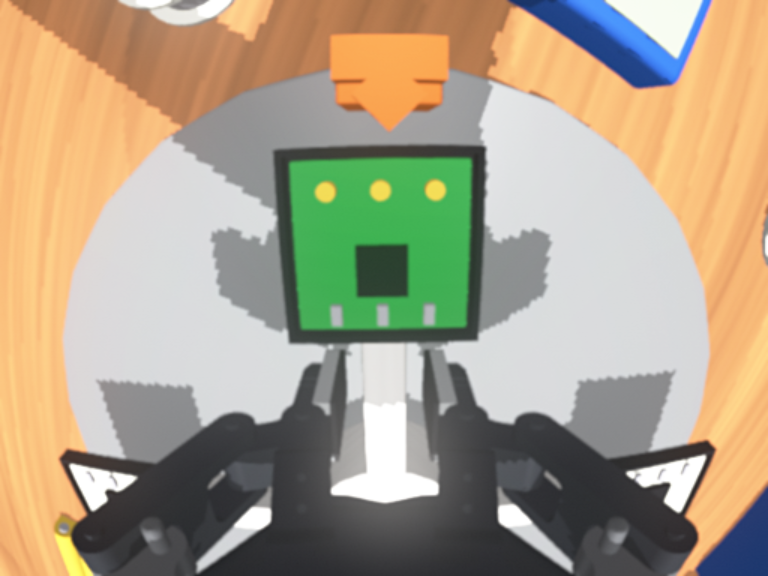

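```bash
python3 - <<'E'
from h import *
import pickle
ci,d=pickle.load(open("pics/w5.pkl","rb")); p=cv2.imread("pics/w5raw.png")
for n,(x0,y0,x1,y1,s) in {'tray':(175,90,335,240,5),'ptr':(200,10,320,100,6)}.items():
    cv2.imwrite(f"pics/z_{n}.png",cv2.resize(p[y0:y1,x0:x1],None,fx=s,fy=s,interpolation=cv2.INTER_CUBIC))
E
```

```text
(no output)
```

View pics/z_tray.png

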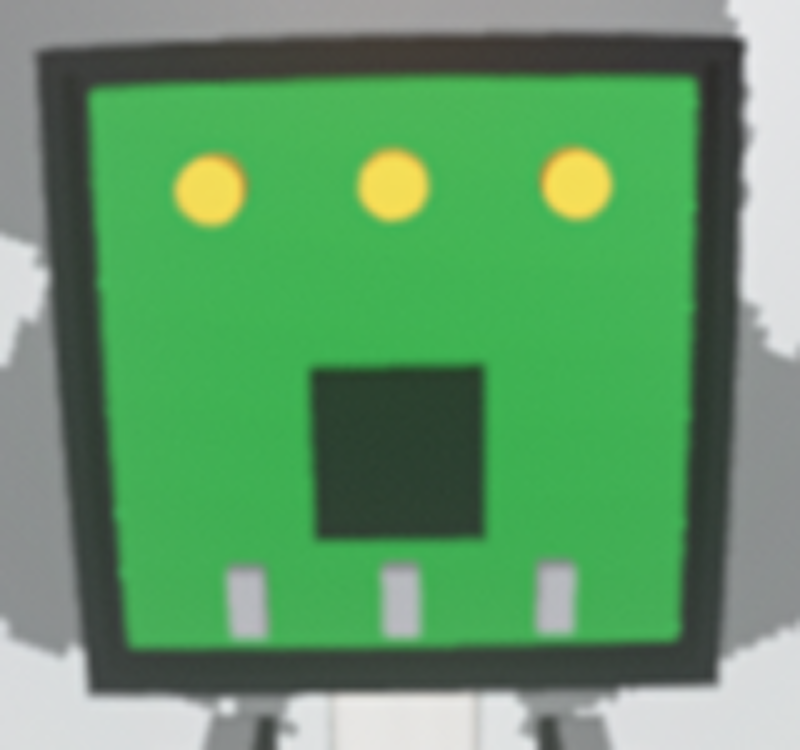

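View pics/z_ptr.png

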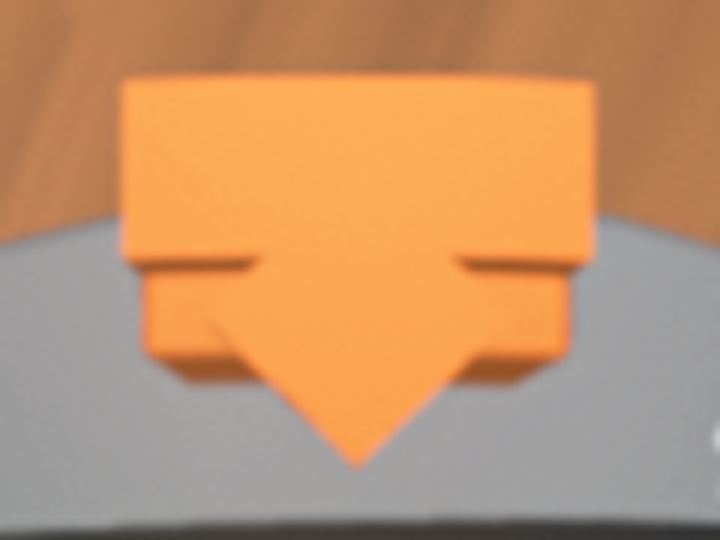

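```bash
cat > ang.py <<'E'
from h import *
def angs(ci,tray,board,tip,blk):
    f=lambda L,s,o,z:np.array([wonz(ci,((x+.5)/s-.5+o[0],(y+.5)/s-.5+o[1]),z)[:2] for x,y in L])
    dg=lambda v:np.degrees(np.arctan2(v[1],v[0]))
    for n,L,z in(("tray",tray,.058),("board",board,.056)):
        A,B,c,d=f(L,5,(175,90),z)   # TL TR BL BR
        print(n,"centre",((A+B+c+d)/4).round(4),"radial dir",dg(A+B-c-d).round(2),"cross dir+90",dg(B-A)+90,dg(d-c)+90,"sizes",np.hypot(*(B-A)).round(4),np.hypot(*(A-c)).round(4))
        m=(A+B+c+d)/4-C; print("   bearing from C",dg(m).round(2),np.hypot(*m).round(4))
    T=f([tip],6,(200,10),.056)[0]; Bk=f(blk,6,(200,10),.056)
    print("tip",T.round(4),"bearing",dg(T-C).round(2),np.hypot(*(T-C)).round(4),"blk centre bearing",dg(Bk.mean(0)-C).round(2),"cross dir+90",dg(Bk[1]-Bk[0])+90,dg(Bk[3]-Bk[2])+90,"w",np.hypot(*(Bk[1]-Bk[0])))
E
python3 - <<'E'
from ang import *
import pickle
ci,d=pickle.load(open("pics/w5.pkl","rb"))
angs(ci,[(38,52),(745,40),(90,692),(718,684)],[(88,88),(698,76),(130,648),(682,640)],(358,467),[(122,80),(595,85),(125,262),(592,265)])
E
```

```text
tray centre [0.4911 0.1221] radial dir 111.72 cross dir+90 111.58164725146214 111.56328759120419 sizes 0.0548 0.0545
   bearing from C 111.61 0.1151
board centre [0.4912 0.1223] radial dir 111.94 cross dir+90 111.75923248060053 111.65125947871674 sizes 0.048 0.0481
   bearing from C 111.53 0.1153
tip [0.482  0.1519] bearing 110.62 0.1461 blk centre bearing 110.62 cross dir+90 110.29503133094127 110.52237294238785 w 0.030365199450457334
```

The tray's direction and its bearing agree at 111.6°, and the tray and board sizes come out right (54.7 and 48 mm). The pointer is at 110.6°, so the arm is 1.0° too far. I'll nudge it back with the other finger in small steps, watching the board's bearing.

```bash
python3 - <<'E'
from h import *
def bear():
    env.hold(.15); ci=env.camera_info("wrist"); p,_=env.snapshot("wrist"); bc=wmeasure(ci,p)[1]
    return np.degrees(np.arctan2(bc[1]-C[1],bc[0]-C[0]))
a=110.7; arc(a,107.2,step=4,degps=10); a=107.2; b=bear(); print(a,b)
while b>110.75 and a>103:
    s=.3 if b<111.3 else .4
    arc(a,a-s,degps=4); a-=s; b=bear(); print(round(a,2),round(b,2),env.current_ft_force().round(1))
arc(a,110.6,step=8,degps=12); print(bear())
look("w6"); print(env.current_time())
p=cv2.imread("pics/w6raw.png")
for n,(x0,y0,x1,y1,s) in {'tray':(175,90,335,240,5),'ptr':(200,10,320,100,6)}.items():
    cv2.imwrite(f"pics/z6_{n}.png",cv2.resize(p[y0:y1,x0:x1],None,fx=s,fy=s,interpolation=cv2.INTER_CUBIC))
E
```

```text
107.2 111.64070229681933
106.8 111.63 [-0.4 -0.3  0.2]
106.4 111.53 [ 0.  -0.3  0.5]
106.0 111.59 [ 0.1 -1.   0.9]
105.6 111.62 [ 0.4  0.9 -0.4]
105.2 111.45 [-0.8 -1.3  0. ]
104.8 111.02 [-2.5 -0.7  0.9]
104.5 110.67 [-1.  -0.2 -0.7]
110.77661851145474
24.85
```

View pics/z6_tray.png

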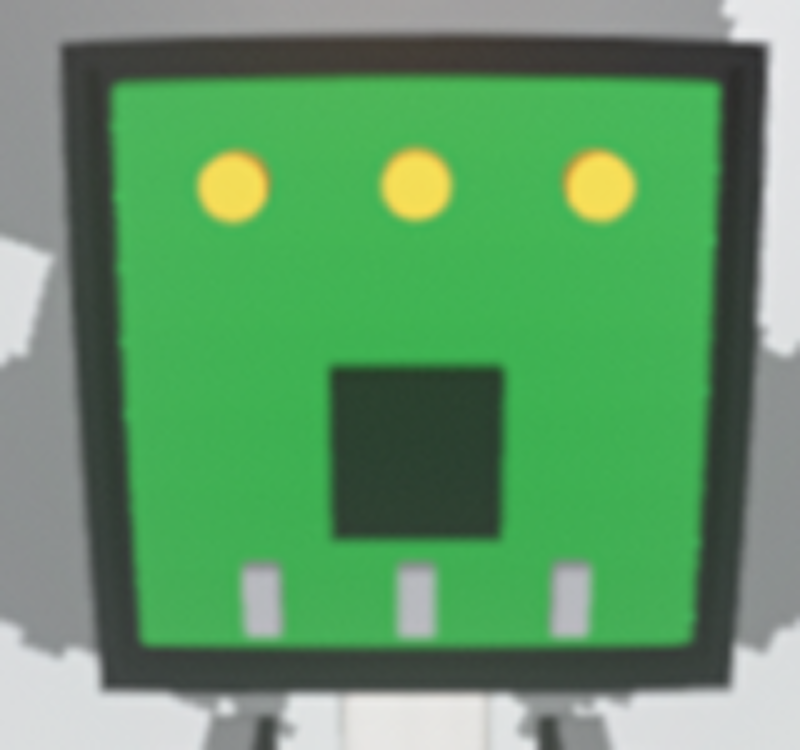

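View pics/w6.png

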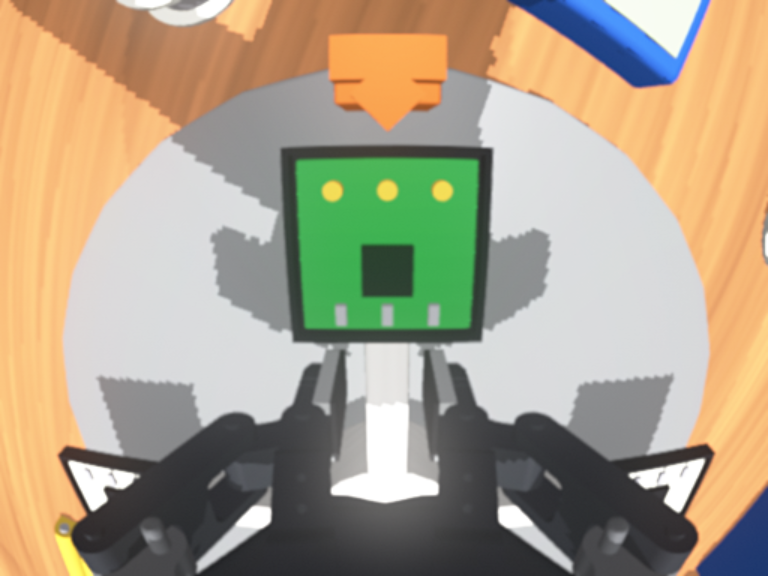

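The board now sits square to the pointer (black chip at (387,271), tip at (388,130), tray edges level). I'll lift straight off, then check the button's position and height with the wrist camera.

```bash
python3 - <<'E'
from ang import *
import pickle
ci,d=pickle.load(open("pics/w6.pkl","rb"))
angs(ci,[(62,45),(767,45),(103,690),(732,687)],[(111,83),(722,83),(141,646),(694,646)],(352,467),[(116,80),(589,85),(119,262),(586,265)])
P,R=pose(110.6,.17); env.move_l(P,velocity=.12)
env.gripper_to(0.0)
env.goto([.4233,-.2276,.17],D(0))
ci,p=look("b1"); d=env.snapshot("wrist")[1]
print(env.current_time(),ci['origin'])
k,n=max([(k,n) for k,n in cen(mask(p,(103,120,90),(122,255,255)))if np.hypot(*(k-wproj(ci,[.503,-.2276,.065])))<40],key=lambda t:t[1])
print(k*1.5,n,wonz(ci,k,.065),wonz(ci,k,.068))
f=H/2/np.tan(np.radians(ci['fovy'])/2)
def P3(u,v):
    r=wray(ci,(u,v)); zc=ci['attitude'][:,2]@r; return ci['origin']+r*d[int(round(v)),int(round(u))]/zc
print("top",P3(*k))
for du in range(-36,40,4): print(du,P3(k[0]+du,k[1]).round(4), p[int(k[1]),int(k[0]+du)])
E
```

```text
tray centre [0.4929 0.1228] radial dir 110.95 cross dir+90 110.66519954553377 110.88689407275182 sizes 0.0546 0.0548
   bearing from C 110.68 0.1151
board centre [0.4929 0.1228] radial dir 110.81 cross dir+90 110.67516974380436 110.58911124277778 sizes 0.0481 0.0482
   bearing from C 110.64 0.1151
tip [0.482  0.1519] bearing 110.62 0.1461 blk centre bearing 110.61 cross dir+90 110.11273296719457 110.35381028290593 w 0.030360038148152396
28.15 [ 0.50553922 -0.22773431  0.31281019]
[384.316609  140.6016436] 1156 [ 0.50314767 -0.22805139  0.065     ] [ 0.50317662 -0.22804755  0.068     ]
top [ 0.50317034 -0.22804839  0.06734894]
-36 [ 0.5033 -0.196   0.0443] [205 209 217]
-32 [ 0.5032 -0.1996  0.0447] [208 210 219]
-28 [ 0.5031 -0.2031  0.0437] [119 119 127]
-24 [ 0.5032 -0.2077  0.0565] [81 78 85]
-20 [ 0.5032 -0.2111  0.0573] [77 75 88]
-16 [ 0.5032 -0.2151  0.0675] [ 90 144 247]
-12 [ 0.5032 -0.2183  0.0673] [ 94 151 248]
-8 [ 0.5032 -0.2215  0.0671] [ 94 151 248]
-4 [ 0.5032 -0.2248  0.0675] [ 96 154 249]
0 [ 0.5032 -0.228   0.0673] [ 96 155 249]
4 [ 0.5032 -0.2313  0.0666] [ 96 156 250]
8 [ 0.5032 -0.2345  0.0682] [ 97 157 250]
12 [ 0.5032 -0.2378  0.0678] [ 97 158 250]
16 [ 0.5033 -0.2411  0.0672] [ 98 158 251]
20 [ 0.5032 -0.245   0.0573] [ 77  83 120]
24 [ 0.5033 -0.2484  0.0569] [81 79 85]
28 [ 0.5033 -0.253   0.0447] [161 163 171]
32 [ 0.5033 -0.2566  0.0442] [207 211 219]
36 [ 0.5034 -0.2602  0.0447] [210 213 220]
```

View pics/b1.png

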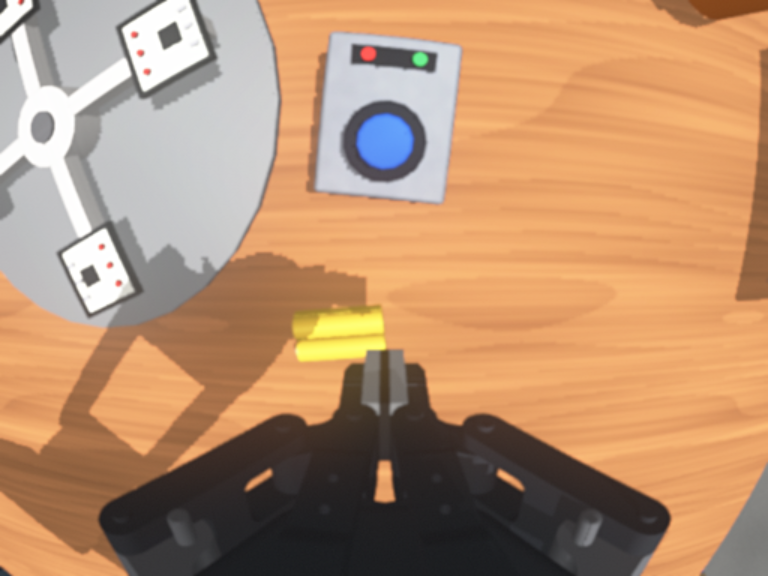

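The button top is at (0.503, -0.228, 0.067) and the housing at 0.057, so the fingertips stay clear of the housing when it is fully in (0.061). Now a guarded press with shut fingers.

```bash
python3 - <<'E'
from h import *
x,y=.5032,-.228
env.goto([x,y,.12],D(0)); env.move_l([x,y,.074],velocity=.08)
env.hold(.2); f0=env.current_ft_force()[2]; print("f0",f0.round(2),env.current_time())
z=.069
while z>.054:
    env.move_l([x,y,z],velocity=.02); env.hold(.06); f=env.current_ft_force()[2]-f0; print(round(z,4),env.current_tcp_pos()[2].round(4),f.round(2))
    if f>12: break
    z-=.001
env.hold(.4); print(env.current_ft_force()-0,env.current_tcp_pos()[2])
env.move_l([x,y,.075],velocity=.04); env.move_l([x,y,.16],velocity=.12); print(env.current_time())
E
```

```text
f0 1.0 29.5417
0.069 0.0689 -1.52
0.068 0.068 -1.01
0.067 0.0671 -0.25
0.066 0.0661 0.53
0.065 0.0651 1.88
0.064 0.0641 2.75
0.063 0.0631 3.19
0.062 0.0621 3.2
0.061 0.0611 3.05
0.06 0.0609 9.26
0.059 0.0608 17.87
[-3.83880499  1.9511311  17.97932826] 0.06083802857398053
34.8917
```

The button bottomed at z = 0.0609, which is 6 mm of travel with a clear hard stop. Last, a check of the button and the carousel.

```bash
python3 - <<'E'
from h import *
env.goto([.46,.015,.36],D(0))
ci,p=look("f1"); d=env.snapshot("wrist")[1]
hull,bc=wmeasure(ci,p); print("green",bc.round(4),np.degrees(np.arctan2(bc[1]-C[1],bc[0]-C[0])),np.hypot(*(bc[:2]-C)))
print(measure2(ci,p)); u,v=wproj(ci,[.5032,-.228,.067]); r=wray(ci,(u,v)); print("btn",ci['origin']+r*d[int(round(v)),int(round(u))]/(ci['attitude'][:,2]@r)); print(env.current_time())
E
```

```text
green [0.4929 0.1223 0.056 ] 110.7674227883697 0.11460059979695085
{'hub': None, 'orange': []}
btn [ 0.50330242 -0.22736623  0.06814242]
36.5
```

View pics/f1.png

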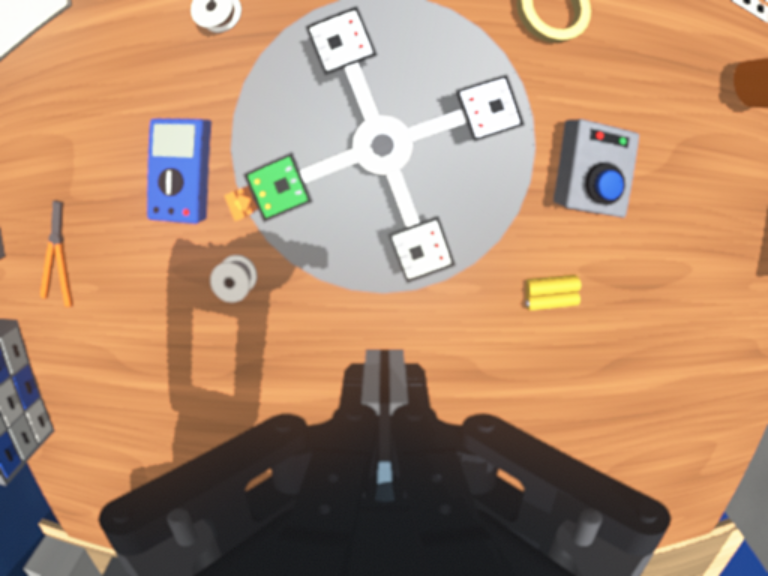

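The final picture shows the green board (278,187) in line with the pointer (238,203), all the boards in their trays, the button out, and the other things where they were. I'm handing in.

```bash
python3 -c "
from cell import env
env.job_done(); print(env.current_time())"
```

```text
the job is handed in; nothing more can be done
the job is handed in; nothing more can be done
```

The green board is opposite the orange pointer and the blue button has been pressed fully in once and come out again. The job is handed in; the clock stood at 36.5 s just before that.

- **Carousel:** I straddled the green board's arm with the fingers and pushed it anticlockwise about 132°, without pinching it. The highest sideways force I read was about 2.6 N. The first push went about 1° too far, so I nudged it back with the other finger. Close up, the tray then measured 110.7° and the pointer 110.6°.
- **Button:** I pressed it with shut fingers, only after the board was in place. It stopped hard after about 6 mm, at roughly 18 N. Afterwards its top measured 68 mm high, against 67 mm before, so it is out.
- **Final check:** The board read 110.8° from farther off. All the boards were in their trays, and the bystanders in that picture looked unmoved; it did not show the whole bench. In that picture my code failed to pick out the hub and pointer, so I checked the pointer alignment by eye there. The close-up measurement is the one to rely on.

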